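# Take the gauged cap from under the lift-off guard

### The arm

A 6-joint arm with a two-finger parallel gripper is mounted at the origin on the work surface. World frame = base frame: x ahead of the robot, y to its left, z up, the work surface at z = 0. Lengths are in m, angles in rad, forces in N, time in s.
With the tool pointing down it reaches from about 0.375 to 0.975 m from the base axis. Payload 3.8 kg.
Tool frame: the origin (TCP) lies midway between the tips of the shut fingers; the grasp point (between the pads) lies 19 mm behind it; z points along the fingers, y is the direction in which the jaws open and shut (so a half turn about z gives the same grasp; the last joint's range is limited). The gripper opens to 85 mm and grips with 20 to 120 N. Pads are 22 mm wide; open, the fingers measure 114 mm over their backs; the gripper's body (76 mm by 85 mm) begins 54 mm behind the grasp point. The pads swing forward as they close: fully open they stand 13 mm farther back than shut.
Start: joints at [-1.267, 0.264, 1.604, -0, 1.274, -0.037], TCP at [0.226, -0.636, 0.231] pointing down, gripper open.
Joint ranges: [-2.63, 2.63], [-0.94, 2.18], [0.31, 2.57], [-1.31, 4.45], [0, 2.66], [-2.55, 2.55]. Speed limits (rad/s): [2.57, 2.57, 3.14, 3.14, 3.14, 3.14].

### API

Orientations are given as a rotation vector (axis times angle).
In Python, from workcell import bot gives the robot as it stands. The module is installed in compiled form; this text tells all that it offers.
- The arm moves only by the tool play_rows, never from a script. Its argument "series" is a list of rows, each an object with "translation": the shift along the tool's x, y, z in m, a list of three; "spin": the turn about the tool's z in units of 5 degrees (1.0 is 5 degrees). In form: [{"translation": [dx, dy, dz], "spin": spin}, ...]. A call has 1 to 5 rows; each row shifts and turns the commanded pose from where the row before left it, along the tool's axes as they then stand; what a row does not reach is not made up. A row lasts 1/10 s, in which the tool goes at most 50 mm and 8.59 degrees, less where a joint would pass 70% of its speed; a pose out of reach is approached as far as the arm can. A call is refused whole if a number of a shift passes 0.05 or a number of a turn 1, either way. A call with a gripper value outside its range is refused whole. "jaw" is the gripper's target within -1 to 1 (fully open at 1, half-way at 0, shut at -1), set as the call begins (left out, the last holds). The fingers move at their own pace and stop on an object; "force" is the grip in N (left out, the last holds). Time passes only in rows, so rows that do not move let the fingers close. It gives the time, the measured TCP pose, the force and the opening at its end, in the units of the state.
- bot.read_state(): the state, without advancing time (a new reading comes with each control period).
- bot.read_camera(name): name is "scene" or "top" or "wrist"; returns the picture (400x640x3 uint8, blue, green, red); there is no depth.
- bot.get_calibration(name): a dict with "fov_y" (degrees; the focal length in pixels is half the picture's height over the tangent of half this angle, whatever the lens; pixels are square), "cx", "cy" (the principal point, pixels), "R" (3x3) and "t" (3): a world point X has camera coordinates R X + t. Camera axes: x right, y down, z forward; pixel columns grow to the right and rows downward; lengths in m; the calibration is good to about 2 mm. The wrist camera is an equidistant fisheye: a pixel r from the principal point sees the ray r / f radians off the axis. A picture is of the moment at which its call begins: read the wrist's pose just before it. get_calibration takes no time and is no camera call; for the wrist camera it gives the pose at the moment of the call.
- bot.finish_job(): hands the job in, once; it reports no verdict.
The state is a dict: "time": time; "q": joint angles; "joint_vel": joint speeds; "joint_torque": joint torques, N m; "tool_pos": TCP position; "tcp_rot": TCP orientation; "wrist_force": force on the tool from outside, world axes, zero at the start; "torque": the same for the moment, N m; "width": opening from 0.0 (shut) to 1.0 (fully open).
Only numpy, scipy, OpenCV 4.12 (cv2) and the standard library are available. Lean on these libraries where they do the work, as an engineer would, in place of code of your own. Each camera call takes 0.05 s, during which the arm holds its last target. There are 200 camera calls.

### The job

Take the guard off the cap gauge by squeezing its two finger tabs to draw the sprung hinge pin, lift it away and lay it flat on the bench top. Lift the orange cap out of the gauge and stand it upright in the empty pocket of the sorting plate, then drop the guard back onto its hinge brackets and let the pin spring fully home, so that it lies shut on the gauge. Set both the guard and the cap down rather than dropping them, and leave the other caps, the bottle, the plug gauge and the magnifier where they are.

Things in the scene. Friction and masses are not known exactly. Their poses are not given: they have to be found in the camera images.
- station: Cap gauge, fixed; place and yaw vary. Open-topped box on a base plate 12 mm thick (x -80..64, y -84..84 mm). Origin: underside; x to its rear (hinge side), y left, z up. Side walls |y| 54..66 (x -64..40) and front wall x -64..-56 have their rim 64 mm above the bench: the guard lies on it. Rear wall x 40..52, top 56 mm; behind it a dial to x 86, 60 mm high.
- nest (a point): Middle of the round nest in the gauge on which the cap stands within 5 mm, at x -6, y 0, height 16 mm of the gauge. A steel anvil (x -56..-36, |y| to 20, top 38 mm) stands in front and a probe rod (8 mm thick, from x 20 to the rear, axis 32 mm high) behind, so the cap is gripped across the gauge's y, where 54 mm are free on either side.
- guard_home (a point): Where the guard's origin lies when it is shut: x 48, y 0, height 64 mm of the gauge, same axes. Hinge axis 8 mm above it along y. At |y| 64..71 stand two bracket saddles open to the top: slot 13 mm wide, from 74 mm height widening to 27 mm at 86 mm. Side play of the guard 3 mm, fore and aft 1.5 mm.
- keeper (a point): Centre of the 11 mm square hole, on the hinge axis, in the keeper plate outside the left (+y) saddle: y 75..81, x 35..61, top 84 mm above the bench. The sprung pin springs out through it and stops the guard from being lifted; the guard can then only swing up about the hinge, and falls shut by itself.
- guard: Lift-off guard, loose, 0.2 to 0.3 kg: flat panel, aluminium frame with clear window, x -110..6, y -61..61, 4 mm thick; flat underside. Origin: middle of the hinge line at the underside; z up. Hinge barrel 12 mm thick along y on the rear edge, its top 14 mm above the underside. Stubs 10 mm thick at 8 mm height reach y -72 and 72; the pin, 8 mm thick, slides out of the left one to y 84.
- guard_grip (a point): Squeeze point, 36 mm straight above the guard's origin. Two flat tabs stand on the barrel up to 48 mm above the underside, each 18 mm along x, 6 mm thick: a fixed one, outer face at y -20, and one on the pin, outer face at y 34 with the pin out, 20 with it drawn. Centre the grip here and close along y to 40 mm: this draws the pin, and the guard is carried in the same grip.
- guard_pin (a joint): Travel of the sprung pin (m): 0 fully out, 0.014 fully drawn (hard stop). Its spring pushes it out with 4 N at 0 and 7.5 N at 0.014. Drawn, the guard lifts straight up out of the saddles; to refit it, lower it straight down with the pin drawn until the panel lies on the rim, then let the tabs go.
- pin_tip (a point): Outer end of the sprung pin, on its axis; past y 78 mm of the gauge it is in the keeper.
- cap_gauged: The orange dispensing cap that stands in the gauge: plain upright cylinder 38 mm in diameter, 36 mm high, 12 to 21 g. Origin: centre of its underside; z up. All three caps are alike; this one is in the gauge.
- sort_plate: Round dark grey sorting plate, fixed, 176 mm across, 5 mm thick, with three round pockets 50 mm from its centre, evenly spaced; place and yaw vary. Each pocket is a raised ring, 46 mm inside, 52 mm outside, its rim 3 mm above its floor. Origin: centre of the underside.
- pocket0 (a point): Centre of the floor of one pocket, 5 mm above the bench. Two of the pockets hold caps, one is empty.
- pocket1 (a point): The same of the next pocket.
- pocket2 (a point): The same of the last pocket.
- cap_a: Another orange cap, standing in a pocket of the sorting plate; not to be moved. Origin: centre of its underside.
- cap_b: The third orange cap, standing in another pocket; not to be moved. Origin: centre of its underside.
- bottle: Squat clear glass bottle, loose bystander, 76 mm in diameter, 98 mm high. Origin: centre of its underside.
- plug_gauge: Steel go-no-go plug gauge lying flat, loose bystander, along its own x from -52 to 70 mm, 22 mm wide, 19 mm high. Origin: on the bench under its handle.
- lens (a point): Centre of the magnifier lens: level, 132 mm across its rim, 14 mm thick, 222 mm above the bench, over the far side of it. Its own x axis points along the aluminium swing arm to the post, 145 mm away: post 18 mm thick, 218 mm high, on a round foot 150 mm across, fixed. The arm turns about the post at a push of 3 N; leave it.
There are look-alikes about, which are no part of the job. Of the things like the guard, leave any that is yellow; of the rest the smaller one is meant.

How it is judged:
By the outcome, as a careful person would: the job done as asked, in the order asked, and still so for the second after the job is handed in, with the robot touching nothing.
It also fails if it takes over 67 s, if anything falls off the work surface, if the arm or the gripper's body presses on something with over 40 N, if the wrist force passes 120 N, or if a joint passes its speed limit or range.

## Working session

There is one attempt and no reset: what is moved stays moved. The work goes in short steps, Python scripts to look and compute and a tool call to move; the robot and the scene stay as the last step left them, time stands still between calls to the robot, and variables do not carry over. Pictures are saved under pics/ and viewed, about 8 in all and at most 12, crops included, and the job is handed in when it is done.

Besides the shell and the picture viewer there is one more tool, called after ">>>" by a JSON object that holds its "name" and its "arguments". play_rows: Moves the arm, as the interface text tells. Its arguments: {"type":"object","properties":{"series":{"type":"array","items":{"type":"object","properties":{"translation":{"type":"array","items":{"type":"number"}},"spin":{"type":"number"}}}},"jaw":{"type":"number"},"force":{"type":"number"}},"required":["series"]}

```bash
mkdir -p pics; python3 - <<'E'
from workcell import bot
import cv2,json,numpy as np
s=bot.read_state();print(s)
for n in("scene","top"):
    im=bot.read_camera(n);cv2.imwrite(f"pics/{n}0.png",im)
    print(n,bot.get_calibration(n))
E
```

```text
{'time': 0.0, 'q': array([-1.26688215e+00,  2.64763066e-01,  1.60538485e+00,  5.86587927e-06,
        1.27368756e+00, -3.68706474e-02]), 'joint_vel': array([-0.00152539, -0.00104557, -0.00038879, -0.0005404 , -0.00036712,
       -0.00042256]), 'joint_torque': array([-7.10988224e-04, -5.15114594e+01, -3.67310643e+01, -7.19151126e-05,
        1.32487767e-02, -1.24651146e-05]), 'tool_pos': array([ 0.22540261, -0.63547663,  0.22994948]), 'tcp_rot': array([-3.09390607e+00, -5.32337282e-01,  4.59949206e-04]), 'wrist_force': array([-0.29879303, -0.90258055,  0.11985009]), 'torque': array([0.02342928, 0.01364291, 0.02590141]), 'width': 0.9972545747340495}
scene {'fov_y': 47.73246549513302, 'cx': 319.0269082155769, 'cy': 197.5242036999236, 'R': array([[ 0.67452846,  0.73824748, -0.00141961],
       [ 0.43048738, -0.39489221, -0.81162846],
       [-0.59974326,  0.54685537, -0.58417225]]), 't': array([-0.41514629, -0.0755586 ,  1.45566398])}
top {'fov_y': 45.503337115250325, 'cx': 319.22628826949295, 'cy': 202.29255407546503, 'R': array([[ 2.54292692e-02, -9.99676461e-01,  5.71212431e-04],
       [-9.83620251e-01, -2.51228303e-02, -1.78493826e-01],
       [ 1.78450427e-01,  3.97711144e-03, -9.83940866e-01]]), 't': array([0.06207897, 0.57375227, 1.19372764])}
```

View pics/top0.png

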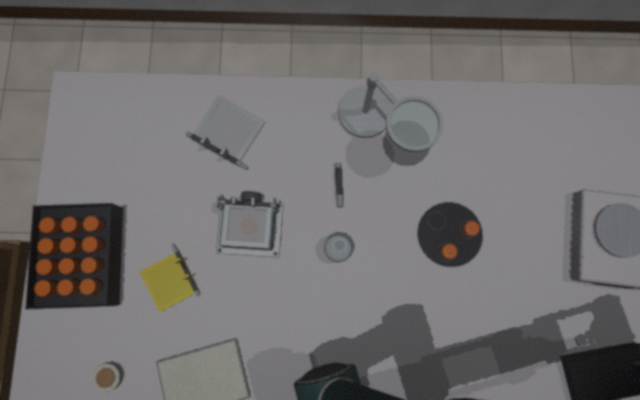

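View pics/scene0.png

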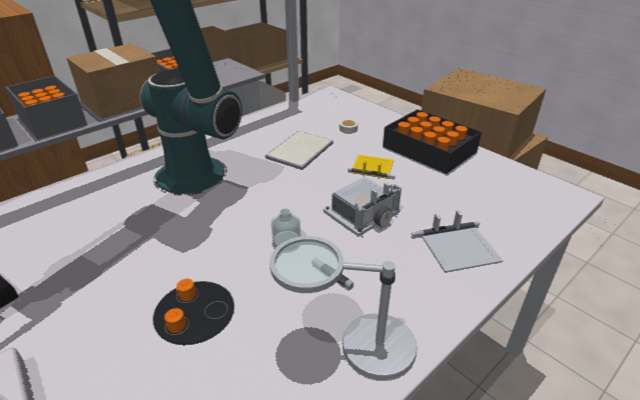

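The guard-like things are the clear one on the gauge (top px 247,225), a larger clear one on the bench (228,130) and a yellow one (170,280). The one on the gauge fits, since it is the smaller of the non-yellow two. The empty pocket is at about (437,219), with caps at (472,229) and (450,251). I'll enlarge to confirm.

```bash
python3 - <<'E'
import cv2,numpy as np
im=cv2.imread("pics/top0.png")
a=cv2.resize(im[180:265,205:295],None,fx=6,fy=6,interpolation=cv2.INTER_CUBIC)
b=cv2.resize(im[195:275,410:490],(270,270),interpolation=cv2.INTER_CUBIC)
c=np.zeros((510,810,3),np.uint8);c[:,:540]=a;c[:270,540:]=b
cv2.imwrite("pics/crop1.png",c[:,:800])
E
```

```text
(no output)
```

View pics/crop1.png

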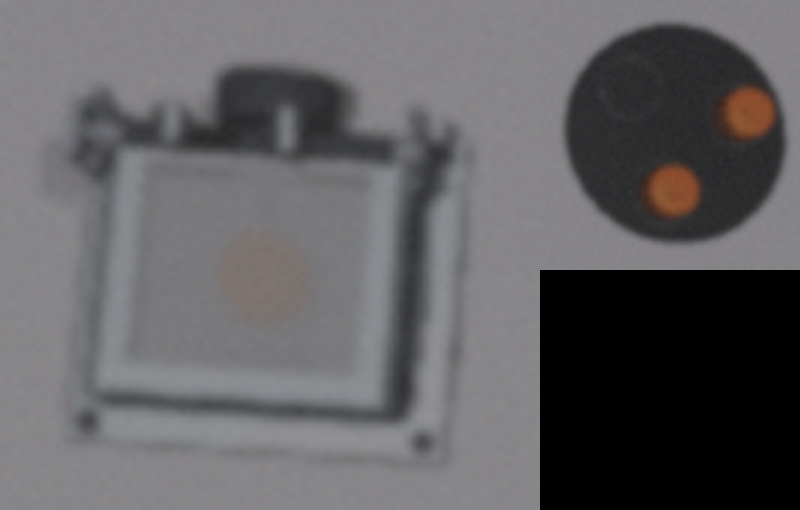

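The crop confirms it: a clear window with the cap under it, tabs at (170,120) and (287,128), and pin and keeper on the left at (95,130). The empty pocket is at crop (632,87). Next I'll turn these pixels into positions.

```bash
cat > h.py <<'E'
import numpy as np,cv2
from workcell import bot
from scipy.spatial.transform import Rotation as Ro
from scipy.optimize import least_squares
def ray(name,uv,cal=None):
    c=cal or bot.get_calibration(name);f=200/np.tan(np.radians(c["fov_y"])/2)
    d=(np.array(uv,float)-[c["cx"],c["cy"]])/f
    if name=="wrist":
        r=np.linalg.norm(d);v=np.r_[d/max(r,1e-9)*np.sin(r),np.cos(r)]
    else: v=np.r_[d,1]
    R=np.array(c["R"]);return -R.T@c["t"],R.T@v
def at(name,uv,z,cal=None):
    o,v=ray(name,uv,cal);return (o+v*(z-o[2])/v[2])[:2]
def proj(name,X,cal=None):
    c=cal or bot.get_calibration(name);f=200/np.tan(np.radians(c["fov_y"])/2)
    p=np.array(c["R"])@X+c["t"]
    if name=="wrist":
        r=np.hypot(p[0],p[1]);th=np.arctan2(r,p[2]);return np.array([c["cx"],c["cy"]])+f*th*p[:2]/max(r,1e-9)
    return np.array([c["cx"],c["cy"]])+f*p[:2]/p[2]
def fit(name,pts,uv,x0,cal=None):
    # pose x,y,yaw of a body on the bench
    def P(q):
        c,s=np.cos(q[2]),np.sin(q[2]);return [np.array([q[0]+c*p[0]-s*p[1],q[1]+s*p[0]+c*p[1],p[2]]) for p in pts]
    F=lambda q:np.ravel([proj(name,X,cal)-u for X,u in zip(P(q),uv)])
    r=least_squares(F,x0);return r.x,r.fun.reshape(-1,2)
E
python3 - <<'E'
from h import *
cr=lambda x,y:(205+(x+.5)/6-.5,180+(y+.5)/6-.5)
pts=[(-.080,.084,.012),(-.080,-.084,.012),(.064,-.084,.012),(-.062,.061,.068),(-.062,-.061,.068),(.048,.031,.112),(.048,-.017,.112)]
uv=[cr(68,440),cr(444,462),cr(468,146),cr(90,396),cr(388,412),cr(171,106),cr(287,110)]
q,r=fit("top",pts,uv,[.65,.2,0]);print(q,np.round(r,1).tolist())
cp=lambda x,y:(410+(x-539.5)*80/270-.5,195+(y+.5)*80/270-.5)
print(at("top",cp(632,87),.007),at("top",cp(675.5,133),.004),at("top",cp(749,112),.041),at("top",cp(673,190),.041))
c,s=np.cos(q[2]),np.sin(q[2])
for n,p in dict(nest=(-.006,0),home=(.048,0)).items():print(n,q[:2]+[c*p[0]-s*p[1],s*p[0]+c*p[1]])
print("bottle",at("top",(339,247),.09),"lens",at("top",(414,125),.222),"foot",at("top",(362,111),.01))
print("big",at("top",(217,150),.04),"plug",at("top",(338,186),.01))
E
```

```text
[ 0.51442767  0.26112732 -0.03571962] [[-0.5, -0.5], [0.2, -0.3], [0.2, -1.2], [0.8, -1.4], [-0.9, -1.1], [0.1, 1.9], [0.0, 2.4]]
[ 0.53862565 -0.24064343] [ 0.50304436 -0.2752406 ] [ 0.51635426 -0.32234598] [ 0.454635   -0.26221209]
nest [0.50843149 0.26134159]
home [0.56239705 0.25941314]
bottle [0.45330139 0.02448428] lens [ 0.72859825 -0.13885559] foot [ 0.84203187 -0.03616151]
big [0.70994051 0.35517128] plug [0.62580341 0.02700233]
```

>>> {"name": "play_rows", "arguments": {"series": [{"translation":[0,0,0],"spin":0.86},{"translation":[0,0,0],"spin":0.86},{"translation":[0,0,0],"spin":0.86},{"translation":[0,0,0],"spin":0.86},{"translation":[0,0,0],"spin":0.86}], "jaw": 1}}

```text
time: 0.6
tool_pos: [0.2255, -0.6358, 0.2305]
tcp_rot: [-3.14, 0.059, 0.001]
wrist_force: [-0.0, 0.1, 0.3]
width: 0.999
```

>>> {"name": "play_rows", "arguments": {"series": [{"translation":[0.018,-0.045,0],"spin":0},{"translation":[0.018,-0.045,0],"spin":0},{"translation":[0.018,-0.045,0],"spin":0},{"translation":[0.018,-0.045,0],"spin":0},{"translation":[0.018,-0.045,0],"spin":0}]}}

```text
time: 1.1
tool_pos: [0.3235, -0.4123, 0.2307]
tcp_rot: [-3.14, 0.055, 0.0]
wrist_force: [0.9, -0.2, 1.0]
width: 1.0
```

>>> {"name": "play_rows", "arguments": {"series": [{"translation":[0.018,-0.045,0],"spin":0},{"translation":[0.018,-0.045,0],"spin":0},{"translation":[0.018,-0.045,0],"spin":0},{"translation":[0.018,-0.045,0],"spin":0},{"translation":[0.018,-0.045,0],"spin":0}]}}

```text
time: 1.6
tool_pos: [0.4211, -0.1907, 0.231]
tcp_rot: [-3.141, 0.055, 0.0]
wrist_force: [0.8, -0.1, 0.7]
width: 1.001
```

>>> {"name": "play_rows", "arguments": {"series": [{"translation":[0.015,-0.045,0],"spin":0},{"translation":[0.015,-0.045,0],"spin":0},{"translation":[0.015,-0.045,0],"spin":0},{"translation":[0.015,-0.045,0],"spin":0},{"translation":[0.015,-0.045,0],"spin":0}]}}

```text
time: 2.1
tool_pos: [0.5037, 0.0316, 0.231]
tcp_rot: [3.141, -0.054, -0.0]
wrist_force: [1.7, -0.4, -0.3]
width: 1.001
```

>>> {"name": "play_rows", "arguments": {"series": [{"translation":[0.01,-0.046,0.006],"spin":0},{"translation":[0.01,-0.046,0.006],"spin":0},{"translation":[0.01,-0.046,0.006],"spin":0},{"translation":[0.01,-0.046,0.006],"spin":0},{"translation":[0.01,-0.046,0.006],"spin":0}]}}

```text
time: 2.6
tool_pos: [0.5614, 0.2597, 0.2005]
tcp_rot: [3.141, -0.054, -0.001]
wrist_force: [1.7, 0.3, 0.7]
width: 0.998
```

>>> {"name": "play_rows", "arguments": {"series": [{"translation":[0,0,0],"spin":0},{"translation":[0,0,0],"spin":0}]}}

```text
time: 2.8
tool_pos: [0.5609, 0.2585, 0.2]
tcp_rot: [3.14, -0.05, -0.003]
wrist_force: [-0.6, -0.4, -0.5]
width: 1.005
```

```bash
python3 - <<'E'
from h import *
import pickle
s=bot.read_state();c=bot.get_calibration("wrist");im=bot.read_camera("wrist")
pickle.dump((s,c),open("w1.pkl","wb"));cv2.imwrite("pics/w1.png",im)
print(s["tool_pos"],s["tcp_rot"],c)
q=[.5144,.2611,-.0357]
def W(p):
    co,si=np.cos(q[2]),np.sin(q[2]);return np.array([q[0]+co*p[0]-si*p[1],q[1]+si*p[0]+co*p[1],p[2]])
for p in [(.039,-.02,.112),(.057,-.02,.112),(-.062,.061,.068),(-.062,-.061,.068),(.057,.034,.112),(.039,.034,.112),(-.08,.084,.012),(-.08,-.084,.012)]:print(p,proj("wrist",W(p),c).round(1))
E
```

```text
[0.56085322 0.25848707 0.20003814] [ 3.13982221 -0.05028654 -0.00331145] {'fov_y': 65.70646984690485, 'cx': 317.83721230997054, 'cy': 206.53526621950482, 'R': array([[-0.03192721, -0.99948801,  0.00209   ],
       [-0.96150715,  0.03128482,  0.27299317],
       [-0.27291878,  0.00670636, -0.9620137 ]]), 't': array([0.27626506, 0.50364377, 0.49989671])}
(0.039, -0.02, 0.112) [342.3 219.7]
(0.057, -0.02, 0.112) [342.9 197.5]
(-0.062, 0.061, 0.068) [258.7 297. ]
(-0.062, -0.061, 0.068) [374.6 297.3]
(0.057, 0.034, 0.112) [273.  197.3]
(0.039, 0.034, 0.112) [273.8 219.4]
(-0.08, 0.084, 0.012) [249.3 284.5]
(-0.08, -0.084, 0.012) [384.1 284.9]
```

View pics/w1.png

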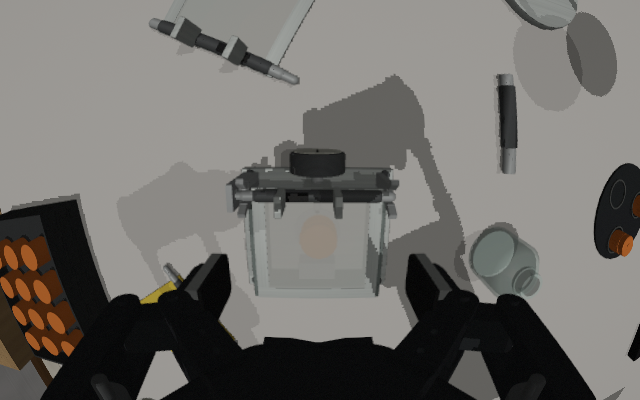

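The wrist view has the guard centred, with tabs at about (280,200) and (338,200) and the panel's front corners at about (257,296) and (378,297). I'll enlarge it for the fit.

```bash
python3 - <<'E'
import cv2
im=cv2.imread("pics/w1.png");cv2.imwrite("pics/crop2.png",cv2.resize(im[160:305,225:405],None,fx=4,fy=4,interpolation=cv2.INTER_CUBIC))
E
```

```text
(no output)
```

View pics/crop2.png

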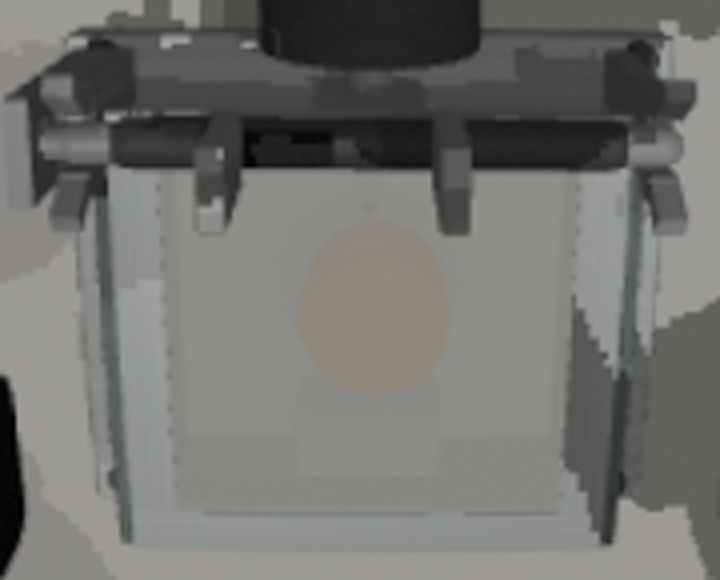

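The tab tops match the prediction within 1 mm: outer edges at crop x 195 and 472, predicted 194 and 470. That puts the guard home at about (0.563, 0.259). Going down to grip.

>>> {"name": "play_rows", "arguments": {"series": [{"translation":[0.001,0,0.04],"spin":0},{"translation":[0.001,0,0.03],"spin":0},{"translation":[0,0,0.025],"spin":0.04},{"translation":[0,0,0.015],"spin":0},{"translation":[0,0,0.01],"spin":0}]}}

```text
time: 3.35
tool_pos: [0.563, 0.2561, 0.0803]
tcp_rot: [3.14, -0.062, -0.002]
wrist_force: [0.1, -0.7, 0.3]
width: 0.997
```

>>> {"name": "play_rows", "arguments": {"series": [{"translation":[0,0,0],"spin":0},{"translation":[0,0,0],"spin":0}]}}

```text
time: 3.55
tool_pos: [0.5645, 0.2576, 0.0825]
tcp_rot: [-3.14, 0.06, -0.003]
wrist_force: [-0.4, -1.0, 0.1]
width: 1.0
```

>>> {"name": "play_rows", "arguments": {"series": [{"translation":[-0.001,-0.001,0],"spin":0},{"translation":[0,0,0],"spin":0},{"translation":[0,0,0],"spin":0},{"translation":[0,0,0],"spin":0},{"translation":[0,0,0],"spin":0}], "jaw": -1, "force": 40}}

```text
time: 4.05
tool_pos: [0.5647, 0.2586, 0.0842]
tcp_rot: [3.141, -0.058, 0.007]
wrist_force: [-0.2, -3.1, 9.1]
width: 0.452
```

>>> {"name": "play_rows", "arguments": {"series": [{"translation":[0,0,0],"spin":0},{"translation":[0,0,0],"spin":0},{"translation":[0,0,0],"spin":0},{"translation":[0,0,0],"spin":0},{"translation":[0,0,0],"spin":0}]}}

```text
time: 4.55
tool_pos: [0.5647, 0.2586, 0.0842]
tcp_rot: [-3.141, 0.058, -0.007]
wrist_force: [-0.3, -2.4, 8.8]
width: 0.457
```

>>> {"name": "play_rows", "arguments": {"series": [{"translation":[0,0.001,-0.003],"spin":0},{"translation":[0,0,-0.003],"spin":0},{"translation":[0,0,-0.002],"spin":0},{"translation":[0,0,0],"spin":0},{"translation":[0,0,0],"spin":0}]}}

```text
time: 5.05
tool_pos: [0.5625, 0.2576, 0.0892]
tcp_rot: [3.141, -0.059, -0.0]
wrist_force: [1.8, -1.5, -2.3]
width: 0.454
```

>>> {"name": "play_rows", "arguments": {"series": [{"translation":[0,0,-0.008],"spin":0},{"translation":[0,0,-0.01],"spin":0},{"translation":[0,0,-0.012],"spin":0},{"translation":[0,0,-0.02],"spin":0},{"translation":[0,0,-0.02],"spin":0}]}}

```text
time: 5.55
tool_pos: [0.5622, 0.2578, 0.1606]
tcp_rot: [3.141, -0.059, -0.001]
wrist_force: [0.1, -0.2, -2.3]
width: 0.458
```

```bash
python3 - <<'E'
from h import *
s=bot.read_state();print(s["tool_pos"],s["wrist_force"],s["width"])
a=bot.read_camera("scene")[150:290,250:450];b=bot.read_camera("wrist")[100:400,120:520]
cv2.imwrite("pics/g1.png",np.vstack([cv2.resize(a,(400,280)),b]))
E
```

```text
[0.56222699 0.25780494 0.16063091] [ 0.08771061 -0.20086609 -2.30695734] 0.4576376569271295
```

View pics/g1.png

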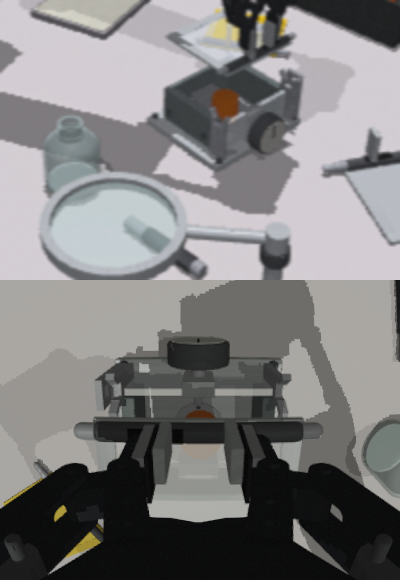

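The guard is out and hangs level, and the cap is visible in the gauge. Laying it on the bench in front of the gauge.

>>> {"name": "play_rows", "arguments": {"series": [{"translation":[-0.03,0.022,0],"spin":0},{"translation":[-0.035,0.025,0],"spin":0},{"translation":[-0.035,0.025,0],"spin":0},{"translation":[-0.033,0.024,0],"spin":0},{"translation":[-0.025,0.018,0],"spin":0}]}}

```text
time: 6.15
tool_pos: [0.3974, 0.1485, 0.1582]
tcp_rot: [3.14, -0.059, -0.004]
wrist_force: [-0.0, 0.7, -2.1]
width: 0.456
```

>>> {"name": "play_rows", "arguments": {"series": [{"translation":[0,0,0.03],"spin":0},{"translation":[0,0,0.035],"spin":0},{"translation":[0,0,0.03],"spin":0},{"translation":[0,0,0.02],"spin":0},{"translation":[0,0,0.01],"spin":0}]}}

```text
time: 6.65
tool_pos: [0.3981, 0.1492, 0.032]
tcp_rot: [3.14, -0.06, -0.006]
wrist_force: [-1.0, 0.3, -3.1]
width: 0.455
```

>>> {"name": "play_rows", "arguments": {"series": [{"translation":[0,0,0.004],"spin":0},{"translation":[0,0,0.004],"spin":0},{"translation":[0,0,0.003],"spin":0},{"translation":[0,0,0],"spin":0}]}}

```text
time: 7.05
tool_pos: [0.401, 0.15, 0.0238]
tcp_rot: [-3.141, 0.06, -0.002]
wrist_force: [0.5, 0.3, -2.5]
width: 0.454
```

>>> {"name": "play_rows", "arguments": {"series": [{"translation":[0,0,0.002],"spin":0},{"translation":[0,0,0],"spin":0}]}}

```text
time: 7.25
tool_pos: [0.4007, 0.1499, 0.0216]
tcp_rot: [-3.141, 0.06, -0.001]
wrist_force: [-0.1, 0.4, -3.0]
width: 0.456
```

>>> {"name": "play_rows", "arguments": {"series": [{"translation":[0,0,0.002],"spin":0},{"translation":[0,0,0],"spin":0}]}}

```text
time: 7.45
tool_pos: [0.401, 0.1499, 0.0207]
tcp_rot: [3.141, -0.059, 0.001]
wrist_force: [-4.5, -3.5, 9.4]
width: 0.458
```

>>> {"name": "play_rows", "arguments": {"series": [{"translation":[0,0,0],"spin":0},{"translation":[0,0,0],"spin":0},{"translation":[0,0,0],"spin":0},{"translation":[0,0,0],"spin":0},{"translation":[0,0,0],"spin":0}], "jaw": 1}}

```text
time: 7.95
tool_pos: [0.4005, 0.1499, 0.0193]
tcp_rot: [-3.141, 0.06, -0.0]
wrist_force: [0.2, -0.3, -0.3]
width: 0.998
```

>>> {"name": "play_rows", "arguments": {"series": [{"translation":[0,0,-0.015],"spin":0},{"translation":[0,0,-0.03],"spin":0},{"translation":[0,0,-0.04],"spin":0},{"translation":[0,0,-0.045],"spin":0},{"translation":[0,0,0],"spin":0}]}}

```text
time: 8.45
tool_pos: [0.4054, 0.1514, 0.1561]
tcp_rot: [-3.137, 0.059, -0.019]
wrist_force: [0.7, 1.0, 0.5]
width: 0.995
```

>>> {"name": "play_rows", "arguments": {"series": [{"translation":[0.02,-0.022,0],"spin":0},{"translation":[0.024,-0.026,0],"spin":0},{"translation":[0.024,-0.026,0],"spin":0},{"translation":[0.022,-0.024,0],"spin":0},{"translation":[0.014,-0.016,0],"spin":0}], "jaw": 0.4}}

```text
time: 8.95
tool_pos: [0.5099, 0.2613, 0.1485]
tcp_rot: [-3.141, 0.059, -0.0]
wrist_force: [0.2, -0.7, -0.0]
width: 0.703
```

>>> {"name": "play_rows", "arguments": {"series": [{"translation":[0,0,0],"spin":0},{"translation":[0,0,0],"spin":0}]}}

```text
time: 9.15
tool_pos: [0.5079, 0.2595, 0.1482]
tcp_rot: [3.14, -0.059, -0.003]
wrist_force: [0.3, 0.3, -0.5]
width: 0.692
```

```bash
python3 - <<'E'
from h import *
import pickle
s=bot.read_state();c=bot.get_calibration("wrist");im=bot.read_camera("wrist");t=bot.read_camera("top")
pickle.dump((s,c),open("w2.pkl","wb"));cv2.imwrite("pics/w2f.png",im);cv2.imwrite("pics/top2.png",t)
print(s["tool_pos"],s["tcp_rot"],s["width"])
print("cap top pred",proj("wrist",np.array([.5085,.2595,.052]),c))
a=cv2.resize(im[170:370,220:420],(600,600),interpolation=cv2.INTER_CUBIC)
b=cv2.resize(t[200:330,210:340],(200,200))
o=np.zeros((600,800,3),np.uint8);o[:,:600]=a;o[:200,600:]=b
cv2.imwrite("pics/w2.png",o)
E
```

```text
[0.50787972 0.25949071 0.14817647] [ 3.13984105 -0.0587355  -0.00322889] 0.6924747960363219
cap top pred [318.09068452 206.80427351]
```

View pics/w2.png

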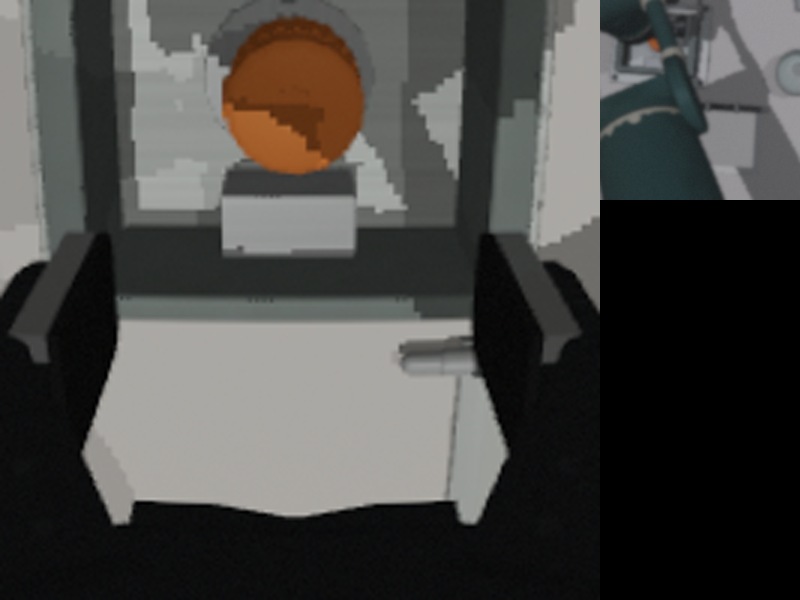

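The cap top is at crop (295,105), full-frame (318,205), against a prediction of (318,207). So it sits about 1.5 mm to the rear of where I assumed. The guard lies flat on the bench (inset) with its pin out. Gripping the cap.

>>> {"name": "play_rows", "arguments": {"series": [{"translation":[0.0015,0,0.035],"spin":0},{"translation":[0,0,0.035],"spin":0},{"translation":[0,0,0.03],"spin":0},{"translation":[0,0,0.016],"spin":0},{"translation":[0,0,0.01],"spin":0}]}}

```text
time: 9.75
tool_pos: [0.5087, 0.2587, 0.0219]
tcp_rot: [3.14, -0.06, -0.004]
wrist_force: [0.8, 0.4, 0.5]
width: 0.699
```

>>> {"name": "play_rows", "arguments": {"series": [{"translation":[0,0,0],"spin":0},{"translation":[0,0,0],"spin":0},{"translation":[0,0,0],"spin":0},{"translation":[0,0,0],"spin":0},{"translation":[0,0,0],"spin":0}], "jaw": -1, "force": 20}}

```text
time: 10.25
tool_pos: [0.5108, 0.2601, 0.0243]
tcp_rot: [-3.14, 0.059, -0.003]
wrist_force: [0.0, -0.8, -0.7]
width: 0.435
```

>>> {"name": "play_rows", "arguments": {"series": [{"translation":[0,0,-0.01],"spin":0},{"translation":[0,0,-0.025],"spin":0},{"translation":[0,0,-0.035],"spin":0},{"translation":[0,0,-0.035],"spin":0},{"translation":[0,0,-0.02],"spin":0}]}}

```text
time: 10.75
tool_pos: [0.5118, 0.2606, 0.1527]
tcp_rot: [-3.139, 0.059, -0.008]
wrist_force: [1.0, 0.3, 0.1]
width: 0.435
```

>>> {"name": "play_rows", "arguments": {"series": [{"translation":[0.002,0.02,0],"spin":0},{"translation":[0.004,0.04,0],"spin":0},{"translation":[0.004,0.04,0],"spin":0},{"translation":[0.004,0.04,0],"spin":0},{"translation":[0.004,0.04,0],"spin":0}]}}

```text
time: 11.25
tool_pos: [0.5214, 0.0779, 0.1494]
tcp_rot: [-3.141, 0.059, -0.002]
wrist_force: [0.3, 0.2, -0.6]
width: 0.435
```

>>> {"name": "play_rows", "arguments": {"series": [{"translation":[0.004,0.04,0],"spin":0},{"translation":[0.004,0.04,0],"spin":0},{"translation":[0.004,0.04,0],"spin":0},{"translation":[0.004,0.04,0],"spin":0},{"translation":[0.004,0.04,0],"spin":0}]}}

```text
time: 11.75
tool_pos: [0.5338, -0.1231, 0.1494]
tcp_rot: [3.141, -0.06, 0.002]
wrist_force: [0.3, 0.8, -0.4]
width: 0.435
```

>>> {"name": "play_rows", "arguments": {"series": [{"translation":[0.004,0.04,0],"spin":0},{"translation":[0.004,0.04,0],"spin":0},{"translation":[0.002,0.038,0],"spin":0},{"translation":[0,0,0],"spin":0},{"translation":[0,0,0],"spin":0}]}}

```text
time: 12.25
tool_pos: [0.5391, -0.2404, 0.1489]
tcp_rot: [-3.141, 0.063, -0.001]
wrist_force: [-0.3, -0.4, -0.1]
width: 0.441
```

```bash
python3 - <<'E'
from h import *
import pickle
s=bot.read_state();c=bot.get_calibration("wrist");im=bot.read_camera("wrist")
pickle.dump((s,c),open("w3.pkl","wb"));cv2.imwrite("pics/w3f.png",im)
print(s["tool_pos"],s["tcp_rot"],s["width"],s["wrist_force"])
for p in [(.5384,-.2398,.008),(.5154,-.3232,.041),(.4545,-.2620,.041)]:print(proj("wrist",np.array(p),c))
cv2.imwrite("pics/w3.png",cv2.resize(im[150:350,200:440],None,fx=3,fy=3,interpolation=cv2.INTER_CUBIC))
E
```

```text
[ 0.53908798 -0.24042401  0.14885822] [-3.14062249e+00  6.30394458e-02 -5.79429306e-04] 0.4411137075429423 [-0.25350932 -0.39884938 -0.08084454]
[317.62367269 195.54048442]
[412.68167425 226.24509868]
[344.86595377 290.14853481]
```

View pics/w3.png

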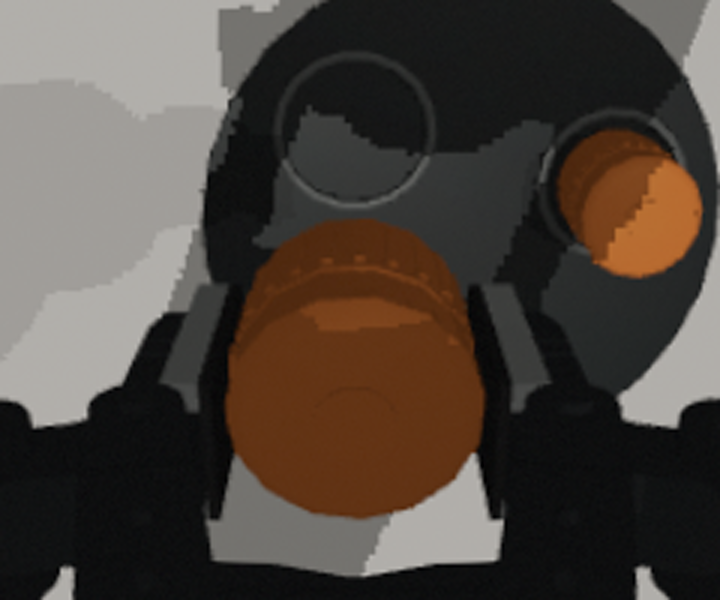

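The pocket ring is centred at crop (355,130), full-frame (318,193), against a prediction of (317.6,195.5), so I'll shift 2 mm in +x and lower.

>>> {"name": "play_rows", "arguments": {"series": [{"translation":[0.002,0,0.03],"spin":0},{"translation":[0,0,0.04],"spin":0},{"translation":[0,0,0.03],"spin":0},{"translation":[0,0,0.02],"spin":0},{"translation":[0,0,0.01],"spin":0}]}}

```text
time: 12.8
tool_pos: [0.5395, -0.2372, 0.016]
tcp_rot: [-3.139, 0.056, 0.006]
wrist_force: [-0.8, 0.4, 0.5]
width: 0.437
```

>>> {"name": "play_rows", "arguments": {"series": [{"translation":[0,0,0.002],"spin":0},{"translation":[0,0,0.001],"spin":0},{"translation":[0,0,0],"spin":0}]}}

```text
time: 13.1
tool_pos: [0.5425, -0.24, 0.0168]
tcp_rot: [3.14, -0.059, 0.004]
wrist_force: [-0.1, 0.2, 0.4]
width: 0.436
```

>>> {"name": "play_rows", "arguments": {"series": [{"translation":[0,0,0.001],"spin":0},{"translation":[0,0,0.001],"spin":0},{"translation":[0,0,0],"spin":0}]}}

```text
time: 13.4
tool_pos: [0.5414, -0.24, 0.0137]
tcp_rot: [3.141, -0.06, 0.001]
wrist_force: [0.2, -0.4, 0.1]
width: 0.438
```

Not touching yet, so I'll lower in small steps until it does.

>>> {"name": "play_rows", "arguments": {"series": [{"translation":[0,0,0.001],"spin":0},{"translation":[0,0,0],"spin":0}]}}

```text
time: 13.6
tool_pos: [0.5415, -0.24, 0.013]
tcp_rot: [3.141, -0.06, 0.001]
wrist_force: [0.4, -0.0, 4.3]
width: 0.436
```

>>> {"name": "play_rows", "arguments": {"series": [{"translation":[0,0,0.001],"spin":0},{"translation":[0,0,0],"spin":0}]}}

```text
time: 13.8
tool_pos: [0.5415, -0.24, 0.0129]
tcp_rot: [3.141, -0.06, 0.0]
wrist_force: [-4.1, 0.8, 11.2]
width: 0.436
```

>>> {"name": "play_rows", "arguments": {"series": [{"translation":[0,0,0.001],"spin":0},{"translation":[0,0,0],"spin":0}]}}

```text
time: 14.0
tool_pos: [0.5415, -0.24, 0.0128]
tcp_rot: [3.141, -0.06, -0.0]
wrist_force: [-5.6, 2.9, 16.6]
width: 0.437
```

>>> {"name": "play_rows", "arguments": {"series": [{"translation":[0,0,-0.002],"spin":0},{"translation":[0,0,0],"spin":0}]}}

```text
time: 14.2
tool_pos: [0.5417, -0.2401, 0.0129]
tcp_rot: [3.14, -0.06, 0.002]
wrist_force: [-0.8, 0.1, 6.7]
width: 0.435
```

>>> {"name": "play_rows", "arguments": {"series": [{"translation":[0,0,0],"spin":0},{"translation":[0,0,0],"spin":0},{"translation":[0,0,0],"spin":0},{"translation":[0,0,-0.01],"spin":0},{"translation":[0,0,-0.03],"spin":0}], "jaw": 0.4}}

```text
time: 14.7
tool_pos: [0.5382, -0.2383, 0.0495]
tcp_rot: [-3.138, 0.06, 0.011]
wrist_force: [-0.1, -0.2, 0.2]
width: 0.694
```

>>> {"name": "play_rows", "arguments": {"series": [{"translation":[0,0,-0.03],"spin":0},{"translation":[0,0,-0.035],"spin":0},{"translation":[0,0,-0.03],"spin":0},{"translation":[0,0,0],"spin":0},{"translation":[0,0,0],"spin":0}]}}

```text
time: 15.2
tool_pos: [0.5419, -0.2401, 0.1489]
tcp_rot: [3.14, -0.06, 0.004]
wrist_force: [0.1, 0.1, 0.1]
width: 0.702
```

```bash
python3 - <<'E'
from h import *
import pickle
s=bot.read_state();c=bot.get_calibration("wrist");im=bot.read_camera("wrist");t=bot.read_camera("top")
pickle.dump((s,c),open("w4.pkl","wb"));cv2.imwrite("pics/w4f.png",im);cv2.imwrite("pics/top4.png",t)
print(s["tool_pos"],s["tcp_rot"],s["width"],s["wrist_force"])
a=cv2.resize(im[130:300,230:440],(420,340),interpolation=cv2.INTER_CUBIC)
b=cv2.resize(t[190:350,200:350],(375,400),interpolation=cv2.INTER_CUBIC)
o=np.zeros((400,795,3),np.uint8);o[:340,:420]=a;o[:,420:]=b
cv2.imwrite("pics/w4.png",o)
E
```

```text
[ 0.54193445 -0.24013571  0.14885957] [ 3.13985911 -0.05954793  0.00397437] 0.7023876867285948 [0.11185813 0.08246879 0.09656216]
```

View pics/w4.png

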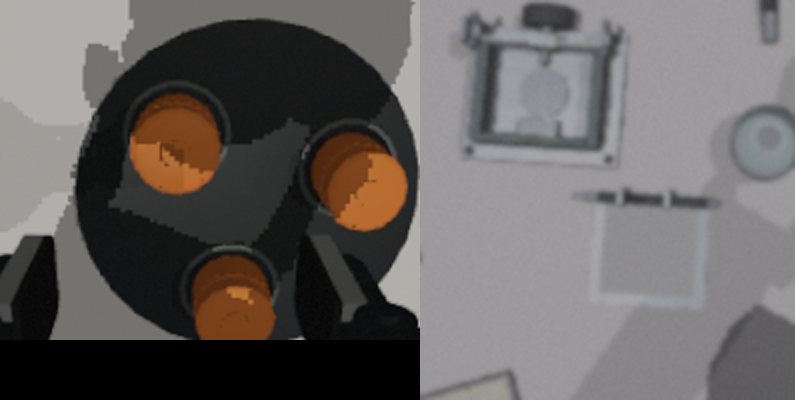

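The cap stands in the pocket ring and the other caps look untouched. The guard lies flat with its hinge at crop (650,198). Going back for the guard.

>>> {"name": "play_rows", "arguments": {"series": [{"translation":[-0.011,-0.027,0],"spin":0},{"translation":[-0.016,-0.04,0],"spin":0},{"translation":[-0.016,-0.04,0],"spin":0},{"translation":[-0.016,-0.04,0],"spin":0},{"translation":[-0.016,-0.04,0],"spin":0}], "jaw": 1}}

```text
time: 15.8
tool_pos: [0.4711, -0.0485, 0.1453]
tcp_rot: [-3.14, 0.061, 0.006]
wrist_force: [0.6, 0.3, -0.6]
width: 1.001
```

>>> {"name": "play_rows", "arguments": {"series": [{"translation":[-0.016,-0.04,0],"spin":0},{"translation":[-0.016,-0.04,0],"spin":0},{"translation":[-0.016,-0.04,0],"spin":0},{"translation":[-0.016,-0.04,0],"spin":0},{"translation":[-0.016,-0.037,0],"spin":0}]}}

```text
time: 16.3
tool_pos: [0.3987, 0.151, 0.1456]
tcp_rot: [3.14, -0.06, -0.005]
wrist_force: [1.3, 0.2, 0.1]
width: 1.0
```

>>> {"name": "play_rows", "arguments": {"series": [{"translation":[0,0,0.01],"spin":0},{"translation":[0,0,0],"spin":0},{"translation":[0,0,0],"spin":0}]}}

```text
time: 16.6
tool_pos: [0.4001, 0.1489, 0.136]
tcp_rot: [3.14, -0.06, -0.004]
wrist_force: [-1.3, 0.5, -0.2]
width: 0.993
```

```bash
python3 - <<'E'
from h import *
import pickle
s=bot.read_state();c=bot.get_calibration("wrist");im=bot.read_camera("wrist")
pickle.dump((s,c),open("w5.pkl","wb"));cv2.imwrite("pics/w5f.png",im)
print(s["tool_pos"],s["tcp_rot"],s["width"])
for p in [(.4005-.009,.143+.034,.048),(.4005+.009,.143+.034,.048),(.4005-.009,.143-.02,.048),(.4005-.11,.143+.061,.004),(.4005-.11,.143-.061,.004)]:print(proj("wrist",np.array(p),c))
cv2.imwrite("pics/w5.png",cv2.resize(im[150:330,220:420],None,fx=3,fy=3,interpolation=cv2.INTER_CUBIC))
E
```

```text
[0.40007674 0.14885811 0.13597349] [ 3.1396149  -0.05985982 -0.00422059] 0.993484765846514
[282.92713524 222.09117468]
[281.31008964 200.04875889]
[351.34486355 219.57962822]
[269.59365286 299.91987767]
[385.24969994 295.44131416]
```

View pics/w5.png

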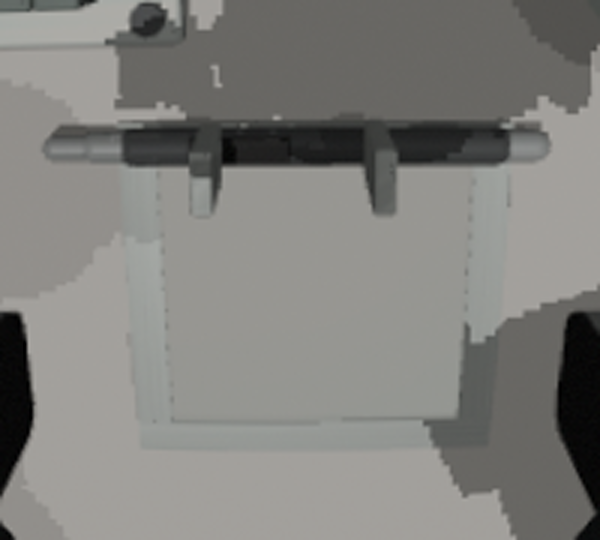

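The tab tops' outer front edges are at full-frame (283.2,221.8) and (351.8,221.5), with prediction (283,222) and (351,220). The guard is square to the tool and centred, so I'm gripping it.

>>> {"name": "play_rows", "arguments": {"series": [{"translation":[0,0,0.035],"spin":0},{"translation":[0,0,0.035],"spin":0},{"translation":[0,0,0.025],"spin":0},{"translation":[0,0,0.015],"spin":0},{"translation":[0,0,0.006],"spin":0}]}}

```text
time: 17.15
tool_pos: [0.3999, 0.1481, 0.0195]
tcp_rot: [3.14, -0.064, -0.005]
wrist_force: [-0.2, -0.2, 0.9]
width: 1.001
```

>>> {"name": "play_rows", "arguments": {"series": [{"translation":[0,0,0],"spin":0},{"translation":[0,0,0],"spin":0},{"translation":[0,0,0],"spin":0},{"translation":[0,0,0],"spin":0},{"translation":[0,0,0],"spin":0}], "jaw": -1, "force": 40}}

```text
time: 17.65
tool_pos: [0.4029, 0.1489, 0.0238]
tcp_rot: [3.14, -0.057, 0.005]
wrist_force: [-1.0, -9.0, 10.8]
width: 0.458
```

>>> {"name": "play_rows", "arguments": {"series": [{"translation":[0,0,0],"spin":0},{"translation":[0,0,0],"spin":0},{"translation":[0,0,0],"spin":0}]}}

```text
time: 17.95
tool_pos: [0.4029, 0.1489, 0.0238]
tcp_rot: [3.14, -0.057, 0.006]
wrist_force: [-2.5, -8.7, 11.0]
width: 0.457
```

>>> {"name": "play_rows", "arguments": {"series": [{"translation":[0,0,-0.01],"spin":0},{"translation":[0,0,-0.025],"spin":0},{"translation":[0,0,-0.04],"spin":0},{"translation":[0,0,-0.035],"spin":0},{"translation":[0,0,-0.02],"spin":0}]}}

```text
time: 18.45
tool_pos: [0.4026, 0.1506, 0.1555]
tcp_rot: [-3.139, 0.059, -0.009]
wrist_force: [0.3, -0.1, -2.8]
width: 0.455
```

>>> {"name": "play_rows", "arguments": {"series": [{"translation":[0.025,-0.018,0],"spin":0},{"translation":[0.033,-0.024,0],"spin":0},{"translation":[0.035,-0.025,0],"spin":0},{"translation":[0.035,-0.025,0],"spin":0},{"translation":[0.0295,-0.022,0],"spin":0}]}}

```text
time: 18.95
tool_pos: [0.5643, 0.2592, 0.1521]
tcp_rot: [-3.14, 0.059, -0.002]
wrist_force: [0.6, -1.0, -2.8]
width: 0.453
```

>>> {"name": "play_rows", "arguments": {"series": [{"translation":[0,0,0.005],"spin":0},{"translation":[0,0,0],"spin":0},{"translation":[0,0,0],"spin":0}]}}

```text
time: 19.25
tool_pos: [0.5612, 0.2572, 0.1459]
tcp_rot: [3.14, -0.06, -0.003]
wrist_force: [-0.2, 0.4, -3.3]
width: 0.456
```

```bash
python3 - <<'E'
from h import *
import pickle
s=bot.read_state();c=bot.get_calibration("wrist");im=bot.read_camera("wrist");sc=bot.read_camera("scene")
pickle.dump((s,c),open("w6.pkl","wb"));cv2.imwrite("pics/w6f.png",im)
print(s["tool_pos"],s["tcp_rot"],s["width"],s["wrist_force"])
a=cv2.resize(im[150:270,210:430],(660,360),interpolation=cv2.INTER_CUBIC)
b=cv2.resize(sc[140:240,290:430],(336,240),interpolation=cv2.INTER_CUBIC)
o=np.zeros((600,660,3),np.uint8);o[:360]=a;o[360:,:336]=b
cv2.imwrite("pics/w6.png",o)
E
```

```text
[0.56120217 0.25715695 0.14586552] [ 3.14020606e+00 -5.95233269e-02 -3.07225329e-03] 0.4557124598193707 [-0.22096233  0.35454274 -3.34005587]
```

View pics/w6.png

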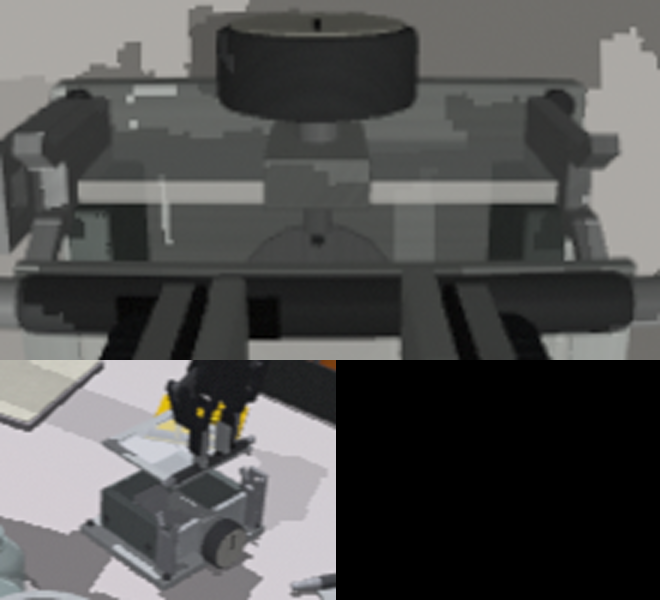

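```bash
python3 - <<'E'
import cv2,numpy as np
g=cv2.imread("pics/g1.png",0)[280:];w=cv2.imread("pics/w6f.png",0)[100:400,120:520]
# feature patches in g1 crop: dial, left bracket, right bracket, barrel left end, barrel right end, tab
for n,(x0,x1,y0,y1) in dict(dial=(160,235,55,92),lbr=(90,125,85,120),rbr=(260,295,75,110),barL=(72,130,138,162),barR=(262,325,138,162),tabs=(140,260,140,200)).items():
    T=g[y0:y1,x0:x1];best=None
    for sc in np.linspace(.94,1.1,17):
        t=cv2.resize(T,None,fx=sc,fy=sc,interpolation=cv2.INTER_CUBIC);X0=max(x0-20,0)
        R=cv2.matchTemplate(w[max(y0-20,0):y1+25,X0:x1+20],t,cv2.TM_CCOEFF_NORMED);_,v,_,p=cv2.minMaxLoc(R)
        if best is None or v>best[0]:best=(v,sc,p[0]+X0+t.shape[1]/2-(x0+x1)/2,p[1]+max(y0-20,0)+t.shape[0]/2-(y0+y1)/2)
    print(n,np.round(best,2))
E
```

```text
dial [ 0.97  1.09 -2.5  -1.5 ]
lbr [  0.98   1.1  -10.5    1.5 ]
rbr [0.97 1.09 3.5  0.5 ]
barL [ 0.98  0.97  1.   -0.5 ]
barR [ 0.94  0.98 -1.5  -1.  ]
tabs [ 0.99  0.98  0.   -0.5 ]
```

```bash
python3 - <<'E'
from h import *
import pickle
s,c=pickle.load(open("w6.pkl","rb"));q=[.5147,.2607,-.0357]
def W(p):
    co,si=np.cos(q[2]),np.sin(q[2]);return np.array([q[0]+co*p[0]-si*p[1],q[1]+si*p[0]+co*p[1],p[2]])
im=cv2.imread("pics/w6f.png")[140:260,200:440];im=cv2.resize(im,None,fx=3.3,fy=3.3,interpolation=cv2.INTER_CUBIC)
P=[(.064,.084,.012),(.064,-.084,.012)]
for x in(.035,.061):
    for y in(.075,.081):P.append((x,y,.084))
for x in(.0345,.0615):
    for y in(.064,.071,-.064,-.071):P.append((x,y,.086))
P+=[(.052,.054,.056),(.052,-.054,.056),(.04,.054,.056),(.04,-.054,.056)]
for p in P:
    u=proj("wrist",W(p),c);z=tuple(int(v) for v in np.round((u-[200,140]+.5)*3.3));cv2.circle(im,z,3,(0,255,255) if p[2]==.086 else (0,255,0) if p[2]==.084 else (0,0,255),1)
print(im.shape)
cv2.imwrite("pics/w6b.png",im)
E
```

```text
(396, 792, 3)
```

View pics/w6b.png

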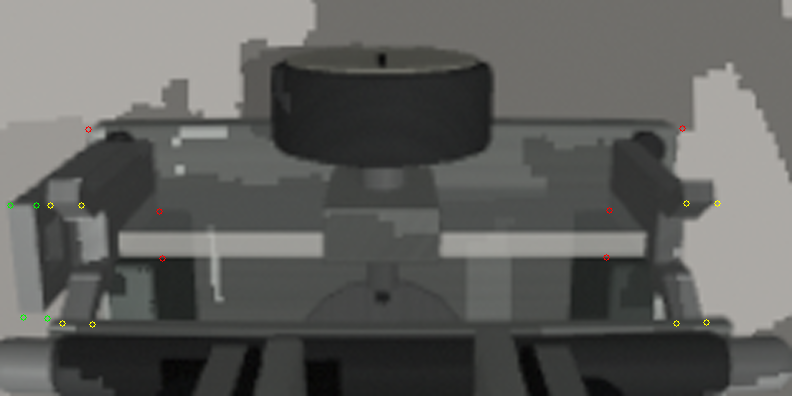

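```bash
python3 - <<'E'
from h import *
import pickle
s,c=pickle.load(open("w6.pkl","rb"))
for y in (.2572,.2582,.2592):
    for sg in (1,-1):
        yw=-.0379;o=np.array([.5612,y,.122+.008]);print(y,sg,(proj("wrist",o+[np.sin(-yw)*.061*sg,.061*sg,0],c)-[199.5,139.5])*3.3, (proj("wrist",o+[.006,.061*sg,.006],c)-[199.5,139.5])*3.3)
E
```

```text
0.2572 1 [ 44.28070698 350.91128299] [ 30.2618213  344.56871135]
0.2572 -1 [740.0552713  350.44168669] [754.99719073 318.73083671]
0.2582 1 [ 39.03743548 350.95234428] [ 24.85485617 344.61388962]
0.2582 -1 [734.7659735  350.80174298] [749.49325012 319.07520867]
0.2592 1 [ 33.81401799 350.99102217] [ 19.4698969  344.65663739]
0.2592 -1 [729.45821589 351.16029045] [743.96827844 319.41853684]
```

The gauge overlay matches the picture to about 0.5 mm, which puts home at (0.5627, 0.259). The held guard's centre is about 1.5 mm short in both x and y, so I'll correct and lower it step by step.

>>> {"name": "play_rows", "arguments": {"series": [{"translation":[0.0015,-0.0015,0.01],"spin":0},{"translation":[0,0,0.015],"spin":0},{"translation":[0,0,0.01],"spin":0},{"translation":[0,0,0.005],"spin":0},{"translation":[0,0,0],"spin":0}]}}

```text
time: 19.85
tool_pos: [0.5628, 0.2586, 0.1043]
tcp_rot: [3.14, -0.06, -0.005]
wrist_force: [-0.4, 0.4, -2.6]
width: 0.453
```

>>> {"name": "play_rows", "arguments": {"series": [{"translation":[0,0,0.004],"spin":0},{"translation":[0,0,0.003],"spin":0},{"translation":[0,0,0],"spin":0}]}}

```text
time: 20.15
tool_pos: [0.5641, 0.2592, 0.099]
tcp_rot: [3.141, -0.06, -0.0]
wrist_force: [-0.9, 0.1, -3.5]
width: 0.452
```

>>> {"name": "play_rows", "arguments": {"series": [{"translation":[0,0,0.003],"spin":0},{"translation":[0,0,0.002],"spin":0},{"translation":[0,0,0],"spin":0}]}}

```text
time: 20.45
tool_pos: [0.5639, 0.2591, 0.094]
tcp_rot: [3.141, -0.06, -0.001]
wrist_force: [-0.6, 0.4, -3.4]
width: 0.453
```

>>> {"name": "play_rows", "arguments": {"series": [{"translation":[0,0,0.002],"spin":0},{"translation":[0,0,0.002],"spin":0},{"translation":[0,0,0],"spin":0}]}}

```text
time: 20.75
tool_pos: [0.5644, 0.2593, 0.0902]
tcp_rot: [-3.141, 0.06, -0.001]
wrist_force: [1.1, 0.1, -3.3]
width: 0.453
```

>>> {"name": "play_rows", "arguments": {"series": [{"translation":[0,0,0.001],"spin":0},{"translation":[0,0,0.001],"spin":0},{"translation":[0,0,0],"spin":0}]}}

```text
time: 21.05
tool_pos: [0.5644, 0.2592, 0.0883]
tcp_rot: [-3.141, 0.06, -0.001]
wrist_force: [0.6, 0.6, -3.1]
width: 0.453
```

>>> {"name": "play_rows", "arguments": {"series": [{"translation":[0,0,0.001],"spin":0},{"translation":[0,0,0.001],"spin":0},{"translation":[0,0,0],"spin":0}]}}

```text
time: 21.35
tool_pos: [0.5647, 0.2592, 0.0879]
tcp_rot: [-3.141, 0.06, -0.002]
wrist_force: [-0.4, -1.8, 4.9]
width: 0.452
```

>>> {"name": "play_rows", "arguments": {"series": [{"translation":[0,0,0.001],"spin":0},{"translation":[0,0,0],"spin":0}]}}

```text
time: 21.55
tool_pos: [0.5648, 0.2592, 0.0878]
tcp_rot: [-3.141, 0.06, -0.002]
wrist_force: [-1.8, -3.3, 10.2]
width: 0.451
```

>>> {"name": "play_rows", "arguments": {"series": [{"translation":[0,0,0.001],"spin":0},{"translation":[0,0,0],"spin":0}]}}

```text
time: 21.75
tool_pos: [0.5649, 0.2592, 0.0877]
tcp_rot: [-3.141, 0.06, -0.002]
wrist_force: [-4.0, -3.4, 14.3]
width: 0.455
```

Contact came at z 0.0878, exactly as expected (0.064 + 0.0238), so the panel is on the rim. Releasing the tabs.

>>> {"name": "play_rows", "arguments": {"series": [{"translation":[0,0,-0.002],"spin":0},{"translation":[0,0,0],"spin":0}]}}

```text
time: 21.95
tool_pos: [0.5648, 0.2592, 0.0878]
tcp_rot: [-3.141, 0.059, -0.002]
wrist_force: [-2.7, -3.5, 7.3]
width: 0.45
```

>>> {"name": "play_rows", "arguments": {"series": [{"translation":[0,0,0],"spin":0},{"translation":[0,0,0],"spin":0},{"translation":[0,0,0],"spin":0},{"translation":[0,0,0],"spin":0},{"translation":[0,0,0],"spin":0}], "jaw": 1}}

```text
time: 22.45
tool_pos: [0.5639, 0.259, 0.0859]
tcp_rot: [3.141, -0.059, -0.001]
wrist_force: [0.7, 0.3, -0.2]
width: 1.001
```

>>> {"name": "play_rows", "arguments": {"series": [{"translation":[0,0,-0.01],"spin":0},{"translation":[0,0,-0.025],"spin":0},{"translation":[0,0,-0.035],"spin":0},{"translation":[0,0,-0.045],"spin":0},{"translation":[0,0,0],"spin":0}]}}

```text
time: 22.95
tool_pos: [0.5688, 0.261, 0.2106]
tcp_rot: [-3.135, 0.06, -0.021]
wrist_force: [0.8, -0.3, 1.1]
width: 1.0
```

```bash
python3 - <<'E'
from h import *
s=bot.read_state();c=bot.get_calibration("wrist");im=bot.read_camera("wrist");sc=bot.read_camera("scene")
print(s["tool_pos"],s["tcp_rot"],s["width"],s["wrist_force"])
cv2.imwrite("pics/w7f.png",im)
a=cv2.resize(im[150:310,225:410],(462,400),interpolation=cv2.INTER_CUBIC)
b=cv2.resize(sc[140:340,150:450],(330,220),interpolation=cv2.INTER_CUBIC)
o=np.zeros((400,795,3),np.uint8);o[:,:462]=a;o[:220,465:]=b
cv2.imwrite("pics/w7.png",o)
E
```

```text
[0.56882278 0.26103904 0.21056282] [-3.13524917  0.05954044 -0.02084314] 1.0004799145762355 [ 0.75378163 -0.3154311   1.10481001]
```

The viewer limit is reached, so I'll check numerically by matching patches of the original shut guard (w1) against a settled new picture, plus the caps against top0.

>>> {"name": "play_rows", "arguments": {"series": [{"translation":[0,0,0.003],"spin":0},{"translation":[0,0,0],"spin":0},{"translation":[0,0,0],"spin":0}]}}

```text
time: 23.35
tool_pos: [0.563, 0.2587, 0.1962]
tcp_rot: [3.14, -0.059, -0.005]
wrist_force: [-0.5, -0.6, -0.1]
width: 0.998
```

```bash
python3 - <<'E'
from h import *
s=bot.read_state();print(s["tool_pos"],s["width"],s["wrist_force"])
im=bot.read_camera("wrist");cv2.imwrite("pics/w8f.png",im);sc=bot.read_camera("scene");cv2.imwrite("pics/scene8.png",sc)
g=cv2.imread("pics/w1.png");w=im
def m(g,w,P,scs,pad=18):
  for n,(x0,x1,y0,y1) in P.items():
    T=g[y0:y1,x0:x1];best=None
    for k in scs:
        t=cv2.resize(T,None,fx=k,fy=k,interpolation=cv2.INTER_CUBIC)
        R=cv2.matchTemplate(w[y0-pad:y1+pad,x0-pad:x1+pad],t,cv2.TM_CCOEFF_NORMED);_,v,_,p=cv2.minMaxLoc(R)
        if best is None or v>best[0]:best=(v,k,p[0]+x0-pad+t.shape[1]/2-(x0+x1)/2,p[1]+y0-pad+t.shape[0]/2-(y0+y1)/2)
    print(n,np.round(best,2))
m(g,w,dict(dial=(285,350,145,180),keeper=(226,260,160,215),pinL=(228,258,186,204),tabL=(268,290,185,222),tabR=(330,348,185,222),stubR=(380,402,180,222),frontL=(245,285,270,300),frontR=(350,385,270,300)),np.linspace(.9,1.06,17))
s0=cv2.imread("pics/scene0.png")
m(s0,sc,dict(capa=(172,200,276,304),capb=(160,190,305,336),bottle=(268,302,205,240),plug=(325,356,265,290),lens=(268,345,236,292),post=(375,400,260,300),gauge=(325,405,176,232),guardtabs=(355,395,180,205)),[1.],10)
# empty pocket in scene: orange share before/after
def org(i):
    h=cv2.cvtColor(i,cv2.COLOR_BGR2HSV);return cv2.inRange(h,(3,150,60),(20,255,255))
for i in(s0,sc):
    k,_,st,ce=cv2.connectedComponentsWithStats(org(i[270:345,150:240]));print([(st[j,4],np.round(ce[j]+[150,270],1).tolist(),st[j,2:4].tolist()) for j in range(1,k) if st[j,4]>20])
print("pocket cap foot pred",proj("scene",np.array([.5405,-.240,.005])),"mid",proj("scene",np.array([.5405,-.240,.023])))
E
```

```text
[0.56302198 0.25872854 0.19623715] 0.9983819987954031 [-0.53311778 -0.60781601 -0.07709496]
dial [0.98 1.01 0.5  2.  ]
keeper [0.93 1.06 0.   3.5 ]
pinL [0.83 1.06 1.   4.5 ]
tabL [0.91 0.98 4.   4.5 ]
tabR [0.98 1.03 4.5  4.5 ]
stubR [0.89 0.99 2.   3.  ]
frontL [0.81 1.06 2.   4.  ]
frontR [0.93 1.05 1.   3.  ]
capa [1. 1. 0. 0.]
capb [1. 1. 0. 0.]
bottle [ 0.56  1.    9.   -8.  ]
plug [1. 1. 0. 0.]
lens [0.95 1.   0.   0.  ]
post [1. 1. 0. 0.]
gauge [0.92 1.   0.   0.  ]
guardtabs [ 0.96  1.   -1.    0.  ]
[(np.int32(342), [185.8, 289.7], [20, 22]), (np.int32(429), [174.7, 319.9], [22, 25])]
[(np.int32(342), [185.8, 289.7], [20, 22]), (np.int32(381), [215.0, 304.7], [20, 24]), (np.int32(430), [174.8, 319.9], [22, 25])]
pocket cap foot pred [215.79871637 309.85625885] mid [214.68706053 304.36095941]
```

```bash
python3 - <<'E'
from h import *
t0=cv2.imread("pics/top0.png",0);t=cv2.cvtColor(bot.read_camera("top"),cv2.COLOR_BGR2GRAY);cv2.imwrite("pics/top8.png",t)
for n,im in(("0",t0),("4",cv2.imread("pics/top4.png",0)),("8",t)):
    c=cv2.HoughCircles(cv2.resize(im[220:275,310:370],None,fx=4,fy=4,interpolation=cv2.INTER_CUBIC),cv2.HOUGH_GRADIENT,1,200,param1=80,param2=15,minRadius=48,maxRadius=75)
    print(n,None if c is None else c[0,0]/4+[310,220,0])
s0=cv2.imread("pics/scene0.png",0);s8=cv2.imread("pics/scene8.png",0);
e=[cv2.Canny(i[200:255,262:310],40,100) for i in(s0,s8)]
R=cv2.matchTemplate(cv2.copyMakeBorder(e[1],10,10,10,10,0),e[0],cv2.TM_CCORR_NORMED);print("edges",cv2.minMaxLoc(R), "0 shift=(10,10)")
print("bottle patch brightness",s0[205:240,268:302].mean(),s8[205:240,268:302].mean())
# pin: column profile around the keeper, before and after
for f in("w1","w8f"):
    i=cv2.imread(f"pics/{f}.png",0);y=196 if f=="w1" else 199;print(f,[i[y+k,222:275:2].tolist() for k in(-1,1)])
E
```

```text
0 None
4 None
8 None
edges (0.09048827737569809, 0.7457718253135681, (20, 19), (10, 10)) 0 shift=(10,10)
bottle patch brightness 162.08319327731093 135.07983193277312
w1 [[137, 137, 129, 130, 130, 90, 71, 120, 120, 110, 116, 122, 122, 122, 123, 84, 51, 57, 63, 63, 63, 63, 58, 56, 56, 56, 53], [137, 137, 129, 129, 129, 93, 66, 119, 121, 111, 118, 123, 123, 123, 123, 85, 54, 59, 60, 60, 60, 60, 59, 60, 60, 58, 77]]
w8f [[138, 136, 129, 129, 130, 46, 65, 88, 89, 89, 89, 95, 95, 96, 97, 96, 90, 44, 44, 45, 45, 45, 45, 44, 45, 45, 46], [137, 136, 129, 129, 129, 60, 78, 114, 115, 115, 114, 111, 117, 118, 118, 118, 111, 48, 53, 55, 54, 55, 55, 55, 56, 57, 57]]
```

```bash
python3 -c "
from workcell import bot
print(bot.finish_job())"
```

```text
the job is handed in; nothing more can be done
None
```

I did the job in the order asked and handed it in after about 23 s of robot time. I took the guard off by its tabs and laid it flat on the bench. I then stood the orange cap in the empty pocket and put the guard back on its hinge with the pin released.

What the last checks showed:
- **Guard on the gauge:** contact with the rim came at tool height 0.0878 m, exactly the height expected from the bench grip. The tabs have the same spacing as at the start (shift 4.0 and 4.5 px), so the pin is fully out. The pin shows unbroken from the barrel to the keeper. The guard sits about 2–3 mm further to the right (-y) than at the start, which is within its 3 mm side play.
- **Cap:** it shows in the scene picture at (215, 304.7), against a predicted (214.7, 304.4), standing in the pocket.
- **Other things:** the other two caps, the plug gauge, the magnifier and its post show no shift in the pictures.
- **Gripper:** it was open and about 0.11 m above the guard's resting grip height, with no contact force.

**Weaker checks:**
- **Bottle:** the plain picture match failed (score 0.56), because it now stands in the arm's shadow. A match on its edges fits best at zero shift, but that score was only 0.75, and a circle search in the top view found nothing.
- **Guard after refitting:** I checked its final state only by these numbers, as the picture limit was reached. The match scores on its front corners and pin were lower (0.81 to 0.93).

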